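Slide the label plate out past the end of the display stand

ROBOT

A 7-joint arm with a two-finger parallel gripper is mounted at the origin on a cart in front of the work surface, level with it; the furniture and walls round the work are solid. World frame = base frame: x ahead of the robot, y to its left, z up, the work surface at z = 0. Lengths are in m, angles in rad, forces in N, time in s.
With the tool pointing down it reaches from about 0.4 to 0.875 m from the base axis. Payload 19.3 kg.
Tool frame: the origin (TCP) lies at the very end of the fingers, on their centre line; the grasp point (between the pads) lies 19 mm behind it; z points along the fingers, y is the line along which they close (so a half turn about z gives the same grasp; the last joint's range is limited). The gripper opens to 85 mm and grips with 20 to 120 N. Pads are 22 mm wide; open, the fingers measure 114 mm over their backs; the gripper's body (76 mm by 85 mm) begins 54 mm behind the grasp point. The pads swing forward as they close: fully open they stand 13 mm farther back than shut.
Start: joints at [1.157, 0.521, -0.036, 1.599, 0.021, 1.021, -0.113], TCP at [0.211, -0.588, 0.204] pointing down, gripper open.
Joint ranges: [-2.91, 2.91], [-0.3, 2.13], [-1.5, 1.42], [0.17, 2.43], [-1.26, 4.41], [0.16, 1.93], [-2.52, 2.52]. Speed limits (rad/s): [1.89, 1.89, 2.39, 2.39, 3.01, 3.01, 3.01].

INTERFACE

Orientations are given as [roll, pitch, yaw] about the fixed x, y, z axes, in that order (R = Rz(yaw) Ry(pitch) Rx(roll)).
In Python, from workcell import bot gives the robot as it stands. The module is installed in compiled form; this text tells all that it offers.
- The arm moves only by the tool apply_moves, never from a script. Its arguments are lists of equal length, an entry for each row: "claw": the finger opening in m, from 0 to 0.0854; "xyz": the shift along the tool's x, y, z in m, a list of three; "twist": the turn, a rotation vector about the tool's x, y, z in rad, a list of three. A call has 1 to 20 rows; each row shifts and turns the commanded pose from where the row before left it, along the tool's axes as they then stand; what a row does not reach is not made up. A row lasts 1/10 s, in which the tool goes at most 50 mm and 8.59 degrees, less where a joint would pass 70% of its speed; a pose out of reach is approached as far as the arm can. A call with a gripper value outside its range is refused whole. The fingers move at their own pace and stop on an object; "force" is the grip in N (left out, the last holds). Time passes only in rows, so rows that do not move let the fingers close. It gives the time, the measured TCP pose, the force, the opening and the grip force at its end, in the units of the state.
- bot.observe(): the state, without advancing time (a new reading comes with each control period).
- bot.grab_frame(name): name is "scene" or "side" or "wrist"; returns a dict with "img" (400x640x3 uint8, red, green, blue), "vfov" (degrees; the focal length in pixels is half the picture's height over the tangent of half this angle, whatever the lens; pixels are square), "cx", "cy" (the principal point, pixels), "view" (4x4, takes a point from world to camera coordinates). Camera axes: x right, y up, looking along -z (the intrinsics and any distortion apply to the point x, -y, -z); pixel columns grow to the right and rows downward; lengths in m; the calibration is good to about 2 mm. A picture is of the moment at which its call begins. There is no depth.
- bot.job_done(): hands the job in; it is judged then, once.
Trained networks look in the newest picture that a camera, given by its name, has taken for a name from the list of things; names that differ only in an ending like _2 or _b are one class to them, and where a whole thing is asked for, a point or a joint stands for the part that bears it (a point fixed in the world has none). Each returns a list of dicts, best first, with "score" (0 to 1); they miss things now and then, are a little off and sometimes report something else, mostly with a low value. They report only what shows in the picture. A call takes as long as a camera call. They do not tell look-alikes from the thing itself.
- bot.find_in(camera, query): "position" ([x, y, z] in m, in world coordinates, good to about 4 mm: the middle of the surface that is visible of it).
The state is a dict: "clock": time; "qpos": joint angles; "qd": joint speeds; "joint_efforts": joint torques, N m; "position": TCP position; "tool_rot": TCP orientation; "force": force on the tool from outside, world axes, zero at the start; "moment": the same for the moment, N m; "grip_width": finger opening in m; "finger_force": force on a finger pad.
Only numpy, scipy, OpenCV 4.12 (cv2) and the standard library are available. Lean on these libraries where they do the work, as an engineer would, in place of code of your own. Each camera call takes 0.05 s, during which the arm holds its last target. There are 200 camera calls.

TASK

I want to change the slate label on the walnut display stand, but with the lip in front of it I cannot get my fingers under it. Turn the brass catch at the right-hand end of the stand fully down by its pin, out of the label's way, then with a fingertip push the slate along its ledge until about 5 cm of it stands out past that end, lying flat and safely on the ledge. Only push things: do not pick up or lift the label, and leave the tins and the other goods where they stand.

Things in the scene. Friction and masses are not known exactly. Their poses are not given: they have to be found in the camera images.
- stand: Dark walnut two-step display stand, fixed to the cabinet top, 300 mm long. Origin: on the cabinet top under the middle of the label ledge; x to its back (away from the robot), y along the ledge to its left end, z up. Ledge floor: z 40 mm, x -36.5 to 36.5, y -150 to 138. Front lip: x -48.5 to -36.5, top z 44. Goods step with the tins: x 36.5 to 108.5, top z 60. Left end strip: y 138 to 150, top z 44.
- ledge_end (a point): Middle of the ledge's right-hand end, on the ledge floor (stand frame 0, -150, 40 mm), axes as the stand's. This end is open but for the catch. The plate stands out past it by minus the y of plate_lead in this frame.
- catch (a joint): Brass turn catch on the stand's right end face; screw axis along y at stand frame x 18, z 24 mm. At 0 (starts 0 to 0.25) its bar, 12 mm wide, 2 to 7 mm off the end face, stands upright to 14 mm above the ledge floor and bars the ledge; at 1.57, its stop, it lies level, pointing to the stand's +x, below the ledge floor. Below 1.25 rad the plate runs against it. Stiff (1 N at the pin); stays where left.
- catch_pin (a point): Middle of the pin that turns the catch: round, 8 mm thick, sticking out of the bar along the stand's -y from 7 to 37 mm off the end face, 24 mm from the screw axis. Upright its centre is 48 mm above the cabinet top, 18 mm behind the ledge's middle; with the catch level, 24 mm above the cabinet top, 42 mm behind the ledge's middle. Only the cabinet top lies below and around it.
- plate: Slate label plate, dark grey with a chalk border and a green sprig, 70 mm (x) by 160 mm (y) by 8 mm thick, 0.24 kg, loose on the ledge with 1.5 mm play at front and back. Origin: centre of its underside; y along the ledge, z up.
- plate_lead (a point): Middle of the plate's leading (right-hand) end face, half-way up its thickness (plate frame 0, -80, +4 mm). At the start it lies 15 to 45 mm inside the end of the ledge.
- plate_rear (a point): Middle of the plate's rear (left-hand) end face, half-way up its thickness (plate frame 0, +80, +4 mm): the face to push on. Behind it 83 to 113 mm of empty ledge is left at the start.
- tin_1: White balm tin, 50 mm across, 21 mm high, on the step. Origin: centre of its underside.
- tin_2: White balm tin, same size, on the step. Origin: centre of its underside.
- tin_3: White balm tin, same size, on the step. Origin: centre of its underside.
- spool_red: Spool of red ribbon, 59 mm across, 26 mm high, in front of the stand's left half. Origin: centre of its underside.
- spool_violet: Spool of violet ribbon, 59 mm across, 26 mm high, in front of the stand's left half. Origin: centre of its underside.
- oil_1: Small amber dropper bottle, 33 mm across, 102 mm high, behind the stand. Origin: centre of its underside.
- oil_2: Small amber dropper bottle, same size, behind the stand. Origin: centre of its underside.
- oil_3: Small amber dropper bottle, same size, behind the stand. Origin: centre of its underside.
- candle: Candle in a clear glass, 76 mm across, 90 mm high, behind the stand. Origin: centre of its underside.
Not all that is in view belongs to the job. What is shaped like the spool_violet but turquoise is not meant. What is shaped like the oil_2 but red is not meant.

How it is judged:
On the way, in this order (a step that is already met when the one before it is completed fails the run):
1. the catch is turned down while the plate is still inside the end of the ledge (value of joint catch above 1.2 rad and y of plate_lead in the frame of ledge_end above 0.003 m), for 0.2 s.
2. the plate is pushed out past the end of the ledge, flat on it (y of plate_lead in the frame of ledge_end between -0.065 and -0.035 m and angle between plate's own z axis and vertical below 0.06 rad and z of plate in the frame of ledge_end between -0.003 and 0.003 m), for 0.2 s.
At the end, for the whole second after the job is handed in: The leading end of the plate stands 35 to 65 mm past the end of the ledge; the plate lies flat on the ledge (within 0.06 rad and 3 mm) and at rest; the catch is turned down (over 1.2 rad); the tins, spools, bottles and candle stand upright within 15 mm of where they stood (all of step 2 and value of joint catch above 1.2 rad and linear speed of plate below 0.01 m/s and angle between each of tin_1, tin_2, tin_3, spool_red, spool_violet, oil_1, oil_2, oil_3, candle's own z axis and vertical below 0.15 rad and distance of each of tin_1, tin_2, tin_3, spool_red, spool_violet, oil_1, oil_2, oil_3, candle from where it was at the start of the episode below 0.015 m); the robot touches nothing.
It fails at once if the plate is lifted off the ledge, tipped or pushed off it (z of plate in the frame of ledge_end above 0.006 m or z of plate in the frame of ledge_end below -0.01 m or angle between plate's own z axis and vertical above 0.12 rad).
It fails at once if a tin or another of the goods is lifted, knocked over or pushed away (angle between any of tin_1, tin_2, tin_3, spool_red, spool_violet, oil_1, oil_2, oil_3, candle's own z axis and vertical above 0.35 rad or distance of any of tin_1, tin_2, tin_3, spool_red, spool_violet, oil_1, oil_2, oil_3, candle from where it was at the start of the episode above 0.025 m).
It also fails if it takes over 54 s, if anything falls off the work surface, if the arm or the gripper's body presses on something with over 40 N, if the wrist force passes 120 N, or if a joint passes its speed limit or range.

## Working session

There is one attempt and no reset: what is moved stays moved. The work goes in short steps, Python scripts to look and compute and a tool call to move; the robot and the scene stay as the last step left them, time stands still between calls to the robot, and variables do not carry over. Pictures are saved under pics/ and viewed, at most 10 in all, crops included, and the job is handed in when it is done.

Besides the shell and the picture viewer there is one more tool, called after "Call:" as name(argument=value, ...) on one line, values as JSON. apply_moves: Moves the arm, as the interface text tells. Its arguments: {"type":"object","properties":{"claw":{"type":"array"},"xyz":{"type":"array"},"twist":{"type":"array"},"force":{"type":"number"}},"required":["claw","xyz","twist"]}

```bash
mkdir -p pics; python3 - <<'E'
from workcell import bot
import cv2,numpy as np
np.set_printoptions(precision=4,suppress=True)
s=bot.observe();print(s['clock'],s['position'],s['tool_rot'],s['force'])
for c in ['scene','side']:
    f=bot.grab_frame(c);cv2.imwrite(f'pics/{c}0.png',f['img'][:,:,::-1]);print(c,f['vfov'],f['cx'],f['cy'],f['view'].tolist(),[k for k in f])
    for q in ['stand','plate','catch','catch_pin','tin_1','spool_red','spool_violet','ledge_end','plate_rear','plate_lead']:
        try: print(q,[(np.round(d['position'],4).tolist(),round(d['score'],2)) for d in bot.find_in(c,q)])
        except Exception as e: print(q,e)
E
```

```text
0.0 [ 0.2105 -0.5881  0.2036] [-3.1405  0.      0.3438] [-0.3809 -0.0866 -0.7758]
scene 57.480483714757796 318.5351744050757 202.8632995981011 [[0.7297175878290587, -0.6834519792094746, 0.02014036066191196, -0.4690292976897512], [0.370424309170366, 0.41991533295330075, 0.828526972600395, -0.24409955353024512], [-0.5747156455053204, -0.597130224712642, 0.5595868311049079, -0.5845058471792355], [0.0, 0.0, 0.0, 1.0]] ['img', 'vfov', 'cx', 'cy', 'view']
stand [([0.5574, -0.1114, 0.0444], 0.7)]
plate [([0.5465, -0.133, 0.049], 0.92), ([0.8045, 0.039, 0.055], 0.67)]
catch []
catch_pin [([0.7775, 0.0791, 0.0459], 0.57), ([0.5908, -0.2395, 0.0467], 0.5)]
tin_1 [([0.6062, 0.0076, 0.0851], 0.86), ([0.6166, -0.0839, 0.0803], 0.77), ([0.6267, -0.1784, 0.0841], 0.77)]
spool_red [([0.4352, -0.0775, 0.0229], 0.92), ([0.6277, -0.1773, 0.0862], 0.28)]
spool_violet [([0.4284, -0.0068, 0.0262], 0.91), ([0.3721, 0.0916, 0.0257], 0.78)]
ledge_end [([0.5557, -0.114, 0.0462], 0.65)]
plate_rear [([0.5484, -0.1326, 0.05], 0.79)]
plate_lead [([0.5453, -0.1287, 0.0477], 0.61)]
side 49.422017249300225 315.03343
[... 159 characters left out ...]
5, 0.8252572914287459, -0.08175177580128896], [-0.0034183134553066115, 0.8252771559657589, 0.564717567438972, -1.1091215661034786], [0.0, 0.0, 0.0, 1.0]] ['img', 'vfov', 'cx', 'cy', 'view']
stand [([0.5694, 0.0247, 0.0475], 0.72)]
plate [([0.5505, -0.1082, 0.0511], 0.66)]
catch []
catch_pin []
tin_1 [([0.611, 0.0242, 0.0804], 0.81), ([0.6212, -0.0631, 0.0846], 0.72), ([0.6337, -0.162, 0.0823], 0.48)]
spool_red [([0.443, -0.0662, 0.0263], 0.74)]
spool_violet [([0.4289, 0.0186, 0.0268], 0.78), ([0.4439, -0.07, 0.0242], 0.68), ([0.3871, 0.109, 0.0252], 0.65)]
ledge_end [([0.5706, 0.0255, 0.0443], 0.73)]
plate_rear [([0.5486, -0.1065, 0.045], 0.63)]
plate_lead [([0.5476, -0.1082, 0.0451], 0.93)]
```

View pics/scene0.png

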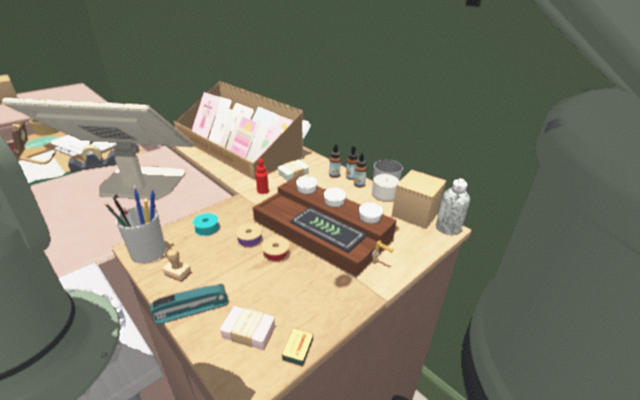

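View pics/side0.png

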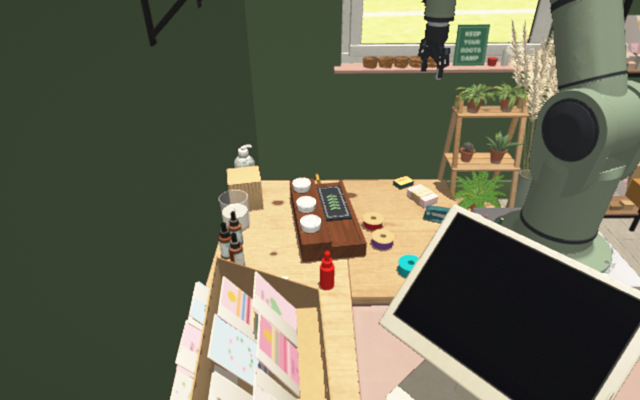

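The scene picture shows the stand from about (255,215) to (395,240), the plate at (327,229), the brass catch at about (380,252) and the tins at (307,185), (335,197) and (371,212). The turquoise spool at (206,224) and the red bottle at (262,176) are decoys. The side picture shows the plate at (334,203) and the pin near (318,180). I'll move the wrist camera over the stand for a closer look.

Call:
apply_moves(claw=[0,0,0,0,0,0,0,0,0,0,0,0,0,0,0,0,0,0,0,0], xyz=[[0,0,-0.04],[0,0,-0.04],[0,0,-0.04],[0.021,-0.021,0],[0.021,-0.021,0],[0.021,-0.021,0],[0.021,-0.021,0],[0.021,-0.021,0],[0.021,-0.021,0],[0.021,-0.021,0],[0.021,-0.021,0],[0.021,-0.021,0],[0.021,-0.021,0],[0.021,-0.021,0],[0.021,-0.021,0],[0.021,-0.021,0],[0.021,-0.021,0],[0.021,-0.021,0],[0.021,-0.021,0],[0.021,-0.021,0]], twist=[[0,0,0.078],[0,0,0.078],[0,0,0.078],[0,0,0],[0,0,0],[0,0,0],[0,0,0],[0,0,0],[0,0,0],[0,0,0],[0,0,0],[0,0,0],[0,0,0],[0,0,0],[0,0,0],[0,0,0],[0,0,0],[0,0,0],[0,0,0],[0,0,0]])

```text
clock: 3.1
position: [0.527, -0.1935, 0.3243]
tool_rot: [3.141, -0.0, 0.11]
force: [0.4, -0.2, 1.0]
grip_width: -0.0002
finger_force: 0.0
```

```bash
python3 - <<'E'
from workcell import bot
import cv2,numpy as np
np.set_printoptions(precision=4,suppress=True)
s=bot.observe();print(s['clock'],s['position'],s['tool_rot'],s['force'],s['qpos'])
f=bot.grab_frame('wrist');cv2.imwrite('pics/wrist0.png',f['img'][:,:,::-1]);print(f['vfov'],f['cx'],f['cy'],f['view'].tolist(),'campos',-f['view'][:3,:3].T@f['view'][:3,3])
for q in ['plate','catch_pin','tin_1']:
        print(q,[(np.round(d['position'],4).tolist(),round(d['score'],2)) for d in bot.find_in('wrist',q)])
E
```

```text
3.1 [ 0.527  -0.1935  0.3243] [ 3.1415 -0.0002  0.1097] [ 0.393  -0.2394  0.9836] [ 0.3994  0.3197 -0.2037  1.6011  0.0676  1.2275 -1.2781]
61.97687190625795 318.5698221875087 201.70514079243972 [[0.1097839617415251, -0.9939554331639516, -0.00028040720150429685, -0.25160979814184453], [0.9430772713704486, 0.10425348184556944, -0.3158108163878291, -0.3970106265850771], [0.3139311102277169, 0.03440651692541387, 0.9488221380344456, -0.6535052775395621], [0.0, 0.0, 0.0, 1.0]] campos [ 0.6072 -0.1862  0.4946]
plate [([0.5529, -0.126, 0.0512], 0.86)]
catch_pin [([0.5961, -0.2436, 0.0477], 0.8)]
tin_1 [([0.6246, -0.0751, 0.0827], 0.81), ([0.6407, -0.1647, 0.0838], 0.56)]
```

View pics/wrist0.png

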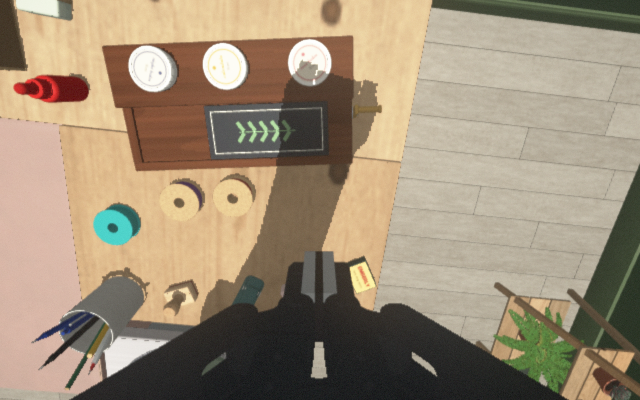

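The wrist view shows the stand from about x 105 to 353, with the plate's corners near (205,106), (326,102), (329,157) and (213,159). The pin runs from about (355,110) to (381,109). I'll enlarge it to get exact pixels.

```bash
python3 - <<'E'
import cv2
a=cv2.imread('pics/wrist0.png')[85:175,190:390]
cv2.imwrite('pics/crop0.png',cv2.resize(a,None,fx=4,fy=4,interpolation=cv2.INTER_CUBIC))
E
```

```text
(no output)
```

View pics/crop0.png

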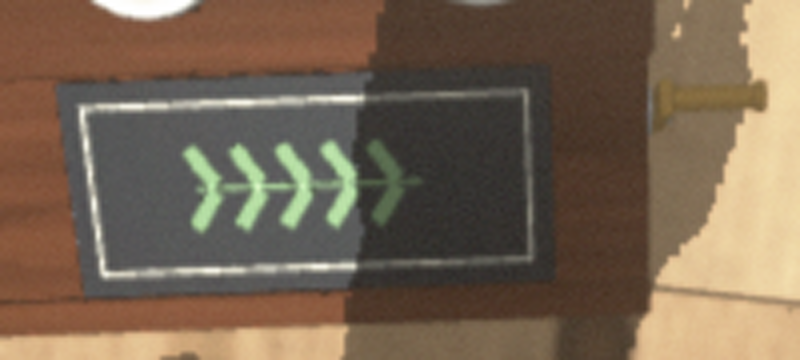

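The crop puts the plate's corners at crop pixels (58,85), (550,66), (553,278) and (85,297). The ledge end is at x≈652 and the pin runs from (660,97) to (767,95). I'll convert these to world positions.

```bash
cat > h.py <<'E'
import numpy as np
def ray(f,u,v,z):
    F=200/np.tan(np.radians(f['vfov']/2)); R=f['view'][:3,:3]; t=f['view'][:3,3]
    d=R.T@np.array([(u-f['cx'])/F,-(v-f['cy'])/F,-1]); c=-R.T@t
    return c+d*(z-c[2])/d[2]
E
python3 - <<'E'
from workcell import bot
from h import *
np.set_printoptions(precision=4,suppress=True)
f=bot.grab_frame('wrist')
P={n:ray(f,190+x/4,85+y/4,z)[:2] for n,x,y,z in [('bl',58,85,.048),('br',550,66,.048),('fr',553,278,.048),('fl',85,297,.048),('e1',653,75,.040),('e2',650,285,.040),('lipfr',648,312,.044),('pin0',664,97,.048),('pin1',767,95,.048)]}
for k,v in P.items(): print(k,v)
L=lambda a,b:np.linalg.norm(P[a]-P[b])
print(L('bl','br'),L('fl','fr'),L('br','fr'),L('bl','fl'))
d=(P['bl']-P['br']+P['fl']-P['fr']); d/=np.linalg.norm(d); yaw=np.arctan2(-d[0],d[1]); print('yaw',yaw)
ex=np.array([d[1],-d[0]])
c=(P['bl']+P['br']+P['fl']+P['fr'])/4
for k,v in P.items(): print(k,'rel plate centre x,y',(v-c)@ex,(v-c)@d)
print('c',c,d,ex)
E
```

```text
bl [ 0.5714 -0.0426]
br [ 0.5949 -0.1995]
fr [ 0.527  -0.2087]
fl [ 0.5029 -0.0519]
e1 [ 0.5956 -0.2336]
e2 [ 0.5268 -0.2425]
lipfr [ 0.5182 -0.2427]
pin0 [ 0.5894 -0.2373]
pin1 [ 0.5937 -0.2703]
0.15869420914634014 0.1586494142703254 0.06851331931214238 0.0691362687039823
yaw 0.15010834441292223
bl rel plate centre x,y 0.03456428090347128 0.07881961484835007
br rel plate centre x,y 0.03425242634572293 -0.07987428788051083
fr rel plate centre x,y -0.034252426345722876 -0.07879721736708392
fl rel plate centre x,y -0.034564280903471224 0.07985189039924467
e1 rel plate centre x,y 0.029873773524312332 -0.11367772415578886
e2 rel plate centre x,y -0.03944258805144039 -0.11222753321066467
lipfr rel plate centre x,y -0.04799058796933837 -0.11109928947430675
pin0 rel plate centre x,y 0.02322114917365614 -0.1164048040148308
pin1 rel plate centre x,y 0.02254924853941002 -0.1496595624920943
c [ 0.5491 -0.1257] [-0.1495  0.9888] [0.9888 0.1495]
```

Yaw is 0.150, the lead end is about 33 mm inside the ledge, and the pin is at stand x≈23 mm (catch ≈0.2 rad). Next I'll lower the closed fingertip beside the pin, on its front side.

Call:
apply_moves(claw=[0,0,0,0,0,0,0,0,0,0,0,0,0,0,0,0,0], xyz=[[0,0,0],[0.0055,0.0188,0],[0.0055,0.0188,0],[0.0055,0.0188,0],[0.0055,0.0188,0],[0,0,0.029],[0,0,0.029],[0,0,0.029],[0,0,0.029],[0,0,0.029],[0,0,0.029],[0,0,0.029],[0,0,0.029],[0,0,0.029],[0,0,0.02],[0,0,0.013],[0,0,0]], twist=[[0,0,-0.04],[0,0,0],[0,0,0],[0,0,0],[0,0,0],[0,0,0],[0,0,0],[0,0,0],[0,0,0],[0,0,0],[0,0,0],[0,0,0],[0,0,0],[0,0,0],[0,0,0],[0,0,0],[0,0,0]])

```text
clock: 5.05
position: [0.5582, -0.266, 0.0289]
tool_rot: [-3.141, 0.002, 0.149]
force: [-0.5, 0.3, -0.1]
grip_width: 0.0
finger_force: 0.0
```

```bash
python3 - <<'E'
from workcell import bot
import cv2,numpy as np
f=bot.grab_frame('wrist');a=f['img'][:,:,::-1];cv2.imwrite('pics/wrist1.png',a)
s=bot.observe();print(s['clock'],s['position'],s['tool_rot'],s['force'])
E
```

```text
5.1 [ 0.55897042 -0.26606705  0.03017152] [-3.14146339e+00  6.05130055e-04  1.49062067e-01] [ 0.31270521 -0.01540301 -0.35005099]
```

View pics/wrist1.png

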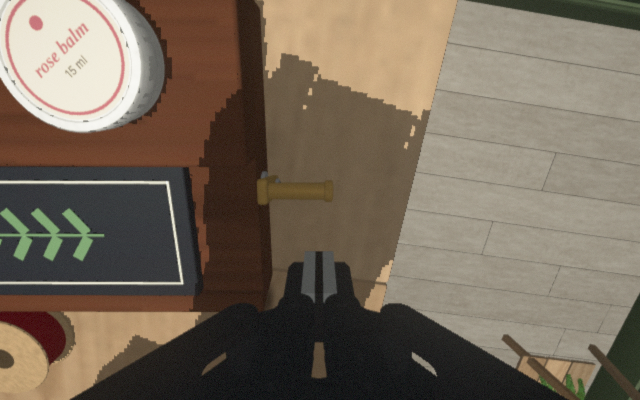

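The tip (318,255) stands in front of the pin, which runs from (262,190) to (332,190), and it is clear of the stand. I'll push towards +x.

Call:
apply_moves(claw=[0,0,0,0,0,0,0,0,0,0], xyz=[[0,-0.004,0],[0.004,0,0],[0.004,0,0],[0.004,0,0],[0.004,0,0],[0.004,0,0],[0.004,0,0],[0.004,0,0],[0.004,0,0],[0.002,0,0]], twist=[[0,0,0],[0,0,0],[0,0,0],[0,0,0],[0,0,0],[0,0,0],[0,0,0],[0,0,0],[0,0,0],[0,0,0]])

```text
clock: 6.1
position: [0.5928, -0.2563, 0.0302]
tool_rot: [-3.142, -0.0, 0.15]
force: [0.1, 0.0, -0.1]
grip_width: -0.0001
finger_force: 0.0
```

```bash
python3 - <<'E'
from workcell import bot
import cv2,numpy as np
f=bot.grab_frame('wrist');a=f['img'][:,:,::-1];cv2.imwrite('pics/wrist2.png',a)
s=bot.observe();print(s['clock'],s['position'],s['tool_rot'],s['force'])
print(f['view'].tolist())
E
```

```text
6.15 [ 0.59292901 -0.25629737  0.03015767] [-3.14150137e+00 -2.13739994e-04  1.50006099e-01] [-0.22450061  0.29599977  0.27319504]
[[0.14970995032427942, -0.9887298348137684, -0.0004944927116759244, -0.3437114761534025], [0.9380927577829411, 0.1422006300741765, -0.31584958224082743, -0.5326614520315508], [0.3123602224501382, 0.046821945235619, 0.9488091467072053, -0.3887530842871848], [0.0, 0.0, 0.0, 1.0]]
```

View pics/wrist2.png

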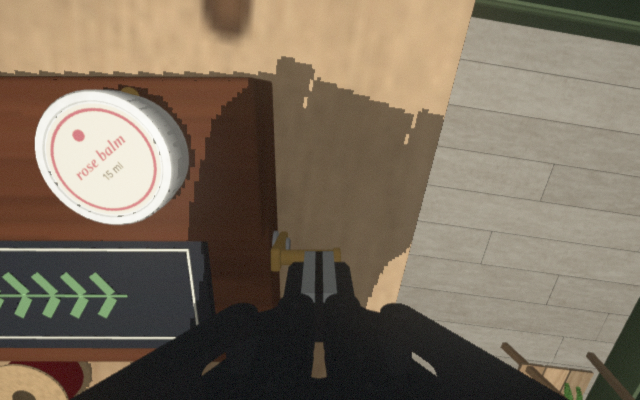

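The tip (318,252) now touches the pin, with the pin at row ~256. I'll solve for the catch angle from that pixel.

```bash
python3 - <<'E'
from workcell import bot
from h import *
f=bot.grab_frame('wrist')
E=np.array([.566,-.2374]);d=np.array([-.1495,.9888]);ex=np.array([.9888,.1495])
for v in (252,256,260):
  for th in np.arange(0,1.5,.1):
    z=.024+.024*np.cos(th); p=ray(f,335,v,z)[:2]-E
    e=p@ex-(.018+.024*np.sin(th))
    if abs(e)<.0015: print(v,round(th,2),e,p@d)
p=bot.observe()['position'][:2]-E; print('tcp',p@ex,p@d)
E
```

```text
252 0.3 0.0009227111869605994 -0.03262884451824609
256 0.2 0.0012778843137526419 -0.03263265225367431
256 0.3 -0.0013576922371112687 -0.03266508163023783
260 0.2 -0.0010129858146995935 -0.03266905568849077
tcp 0.023459655964769694 -0.022759476297246665
```

```bash
python3 - <<'E'
import cv2
a=cv2.imread('pics/wrist2.png')[215:315,250:370]
cv2.imwrite('pics/crop2.png',cv2.resize(a,None,fx=5,fy=5,interpolation=cv2.INTER_CUBIC))
E
```

```text
(no output)
```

View pics/crop2.png

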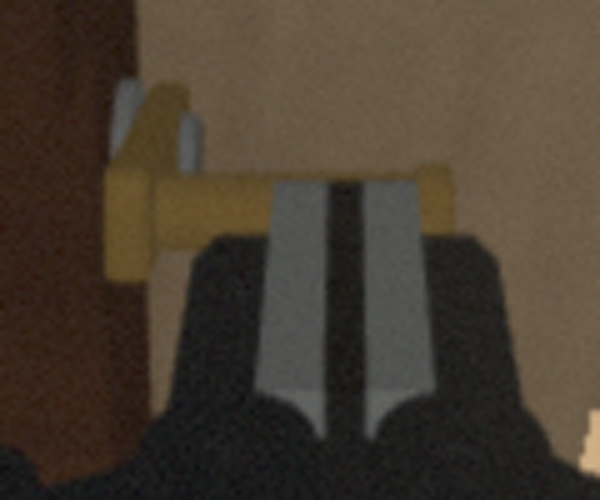

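```bash
python3 - <<'E'
from workcell import bot
from h import *
f=bot.grab_frame('wrist');F=200/np.tan(np.radians(f['vfov']/2))
def pr(p):
    q=f['view'][:3,:3]@p+f['view'][:3,3]; return (f['cx']+F*q[0]/-q[2], f['cy']-F*q[1]/-q[2])
s=bot.observe();t=np.array(s['position']);ex=np.array([.9888,.1495,0]);d=np.array([-.1495,.9888,0])
for dx in(-.011,0,.011):
  for z in (.0,.019): print(dx,z,np.round(pr(t+dx*ex+[0,0,z])), np.round(pr(t+dx*ex+[0,0,z]-.0075*d)))
E3=np.array([.566,-.2374,0])
for th in(0.2,.5,.8,1.,1.2,1.4): print(th,[np.round(pr(E3+(.018+.024*np.sin(th))*ex-k*d+[0,0,.024+.024*np.cos(th)])) for k in(.007,.037)])
print('axis',pr(E3+.018*ex+[0,0,.024]-.007*d))
print('cam',-f['view'][:3,:3].T@f['view'][:3,3]-t)
E
```

```text
-0.011 0.0 [316. 260.] [329. 260.]
-0.011 0.019 [316. 277.] [330. 277.]
0 0.0 [316. 242.] [329. 242.]
0 0.019 [316. 258.] [331. 258.]
0.011 0.0 [316. 224.] [330. 224.]
0.011 0.019 [316. 239.] [331. 239.]
0.2 [array([285., 258.]), array([343., 258.])]
0.5 [array([285., 244.]), array([343., 244.])]
0.8 [array([285., 230.]), array([343., 230.])]
1.0 [array([286., 222.]), array([343., 222.])]
1.2 [array([287., 215.]), array([342., 215.])]
1.4 [array([287., 210.]), array([342., 210.])]
axis (np.float64(289.03797100190343), np.float64(245.8414443904038))
cam [0.07999177 0.0105825  0.17026584]
```

The tip edge at row 251 overlaps the pin, but the pin's rows still give θ≈0.2. I'll push a few millimetres more and look from two cameras at once.

Call:
apply_moves(claw=[0,0,0,0,0], xyz=[[0.002,0,0],[0.002,0,0],[0.002,0,0],[0.002,0,0],[0,0,0]], twist=[[0,0,0],[0,0,0],[0,0,0],[0,0,0],[0,0,0]])

```text
clock: 6.75
position: [0.6006, -0.2552, 0.0302]
tool_rot: [-3.142, -0.0, 0.15]
force: [0.0, -0.2, 0.5]
grip_width: 0.0
finger_force: 0.0
```

```bash
python3 - <<'E'
from workcell import bot
import cv2,numpy as np
a=bot.grab_frame('wrist')['img'][200:320,240:380,::-1]
b=bot.grab_frame('scene')['img'][200:290,330:435,::-1]
s=bot.observe();print(s['position'],s['force'])
r=lambda i:cv2.resize(i,(400,int(400*i.shape[0]/i.shape[1])),interpolation=cv2.INTER_CUBIC)
a,b=r(a),r(b);h=min(len(a),len(b));cv2.imwrite('pics/m3.png',np.hstack([a[:h],b[:h]]))
E
```

```text
[ 0.60026103 -0.25530389  0.03015005] [ 0.4562716 -0.9408992 -0.3807789]
```

View pics/m3.png

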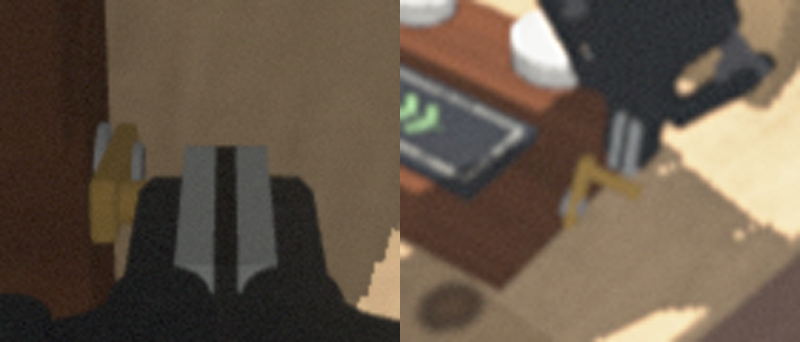

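The fingertip passed over the pin without touching it: in the scene crop the tip is at (625,168), above and behind the pin. I'll triangulate the true tip height.

```bash
python3 - <<'E'
from workcell import bot
from h import *
w=bot.grab_frame('wrist');s=bot.grab_frame('scene')
t=np.array(bot.observe()['position']);print(t)
for u,v in((389,244),(389,240),(389,248)):
  best=min(((np.linalg.norm(ray(w,318.8,251.5,zw)-ray(s,u,v,zw)),zw) for zw in np.arange(0,.12,.001)))
  print(best,ray(w,318.8,251.5,best[1])-t)
# pin check: wrist0 frame vs scene pin px
print('pin end scene', [ray(s,330+(638-400)*.2625,200+190*.2625,z)[:2] for z in(.03,.048,.06)])
F=200/np.tan(np.radians(s['vfov']/2));q=s['view'][:3,:3]@t+s['view'][:3,3];print('tcp in scene',s['cx']+F*q[0]/-q[2],s['cy']-F*q[1]/-q[2])
E
```

```text
[ 0.60021518 -0.25532236  0.03016994]
(np.float64(0.003558296597506833), np.float64(0.051000000000000004)) [ 0.00481011 -0.00091073  0.02083006]
(np.float64(0.006356502960962852), np.float64(0.058)) [ 0.00832538 -0.0003768   0.02783006]
(np.float64(0.0009440877849988211), np.float64(0.043000000000000003)) [ 0.00079266 -0.00152094  0.01283006]
pin end scene [array([ 0.61520901, -0.25640295]), array([ 0.59686643, -0.26739464]), array([ 0.58463804, -0.27472244])]
tcp in scene 387.65746091631615 252.75348084310502
```

The tip sits roughly 2–3 cm behind the reported TCP. I'll rise, go back, and come down to TCP z≈0.003, which is still safe if the offset estimate is wrong.

Call:
apply_moves(claw=[0,0,0,0,0,0,0,0,0,0], xyz=[[0,0,-0.015],[-0.02,0,0],[-0.02,0,0],[0,0,0],[0,0,0.015],[0,0,0.01],[0,0,0.01],[0,0,0.005],[0,0,0.002],[0,0,0]], twist=[[0,0,0],[0,0,0],[0,0,0],[0,0,0],[0,0,0],[0,0,0],[0,0,0],[0,0,0],[0,0,0],[0,0,0]])

```text
clock: 7.95
position: [0.5607, -0.2611, 0.0029]
tool_rot: [-3.141, 0.0, 0.15]
force: [-0.6, 0.5, -0.1]
grip_width: -0.0002
finger_force: 0.0
```

Call:
apply_moves(claw=[0,0,0,0,0,0,0], xyz=[[0.004,0,0],[0.004,0,0],[0.004,0,0],[0.004,0,0],[0.004,0,0],[0.004,0,0],[0,0,0]], twist=[[0,0,0],[0,0,0],[0,0,0],[0,0,0],[0,0,0],[0,0,0],[0,0,0]])

```text
clock: 8.65
position: [0.585, -0.2575, 0.0031]
tool_rot: [-3.142, -0.0, 0.15]
force: [0.3, -0.2, -0.0]
grip_width: -0.0003
finger_force: 0.0
```

```bash
python3 - <<'E'
from workcell import bot
import cv2,numpy as np
a=bot.grab_frame('wrist')['img'][200:320,240:380,::-1]
b=bot.grab_frame('scene')['img'][200:290,330:435,::-1]
s=bot.observe();print(s['position'],s['force'])
r=lambda i:cv2.resize(i,(400,int(400*i.shape[0]/i.shape[1])),interpolation=cv2.INTER_CUBIC)
a,b=r(a),r(b);h=min(len(a),len(b));cv2.imwrite('pics/m4.png',np.hstack([a[:h],b[:h]]))
E
```

```text
[ 0.58453241 -0.25767561  0.00318289] [ 0.37563593 -0.29295903 -0.20049081]
```

View pics/m4.png

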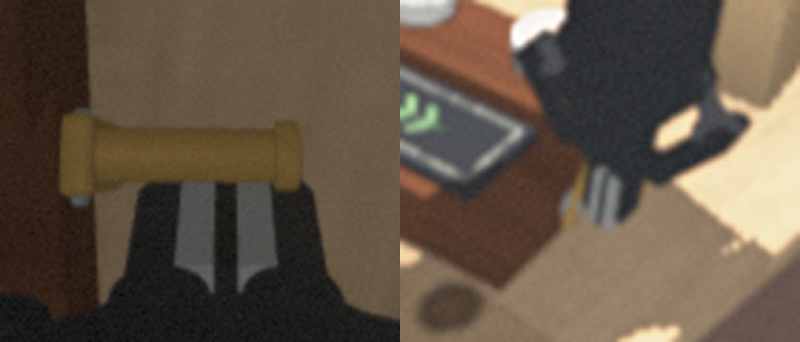

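Now the finger is below the pin's height and against its front side: the pin, at crop row 155, occludes it. I'll keep pushing and track the pin by colour.

Call:
apply_moves(claw=[0,0,0,0], xyz=[[0.003,0,0],[0.003,0,0],[0.002,0,0],[0,0,0]], twist=[[0,0,0],[0,0,0],[0,0,0],[0,0,0]])

```text
clock: 9.15
position: [0.5923, -0.2565, 0.0029]
tool_rot: [-3.141, 0.001, 0.15]
force: [-2.1, 0.1, -1.8]
grip_width: 0.0002
finger_force: 0.9
```

```bash
cat > pin.py <<'E'
from workcell import bot
from h import *
import cv2
f=bot.grab_frame('wrist')
hsv=cv2.cvtColor(f['img'],cv2.COLOR_RGB2HSV)
m=((hsv[...,0]>15)&(hsv[...,0]<30)&(hsv[...,1]>150)).astype(np.uint8);m[:130]=0;m[330:]=0;m[:,:230]=0;m[:,400:]=0
n,l,st,c=cv2.connectedComponentsWithStats(m);i=1+np.argmax(st[1:,4]) if n>1 else 0
print(st[i],c[i])
ys,xs=np.where(l==i); x0,x1=xs.min(),xs.max()
sel=(xs>x0+.35*(x1-x0))&(xs<x0+.85*(x1-x0)); v=(ys[sel].min()+ys[sel].max())/2; u=(x0+x1)/2; print('shaft row',v,ys[sel].min(),ys[sel].max())
E2=np.array([.566,-.2374]);d=np.array([-.1495,.9888]);ex=np.array([.9888,.1495])
best=min((abs((ray(f,u,v,.024+.024*np.cos(th))[:2]-E2)@ex-(.018+.024*np.sin(th))),th) for th in np.arange(0,1.6,.02));print('theta',best)
s=bot.observe();p=s['position'][:2]-E2;print('t',s['clock'],'tcp',p@ex,p@d,s['position'][2],np.round(s['force'],1))
E
python3 pin.py
```

```text
[275 247   5  10  13] [277.53846154 251.84615385]
shaft row 252.5 249 256
theta (np.float64(9.504482187736724e-05), np.float64(0.8200000000000001))
t 9.2 tcp 0.023196867066177927 -0.022821488167566916 0.003065020469924129 [-2.4  0.3 -1.6]
```

Call:
apply_moves(claw=[0,0,0,0], xyz=[[0.003,0,0],[0.003,0,0],[0,0,0],[0,0,0]], twist=[[0,0,0],[0,0,0],[0,0,0],[0,0,0]])

```text
clock: 9.6
position: [0.5947, -0.256, 0.0014]
tool_rot: [-3.14, 0.007, 0.149]
force: [-13.4, -1.8, -10.7]
grip_width: 0.0001
finger_force: 6.9
```

```bash
sed -i 's/>150)/>125)/' pin.py; python3 pin.py; python3 - <<'E'
from workcell import bot
import cv2
cv2.imwrite('pics/w5.png',cv2.resize(bot.grab_frame('wrist')['img'][190:320,240:400,::-1],None,fx=4,fy=4,interpolation=cv2.INTER_CUBIC))
E
```

```text
[ 261  231   83   65 1950] [295.26769231 253.56717949]
shaft row 248.5 240 257
theta (np.float64(0.00018536931157069753), np.float64(1.06))
t 9.65 tcp 0.02560350893905169 -0.022639366156175303 0.0014640844858245447 [-12.9  -2.9 -11.8]
```

View pics/w5.png

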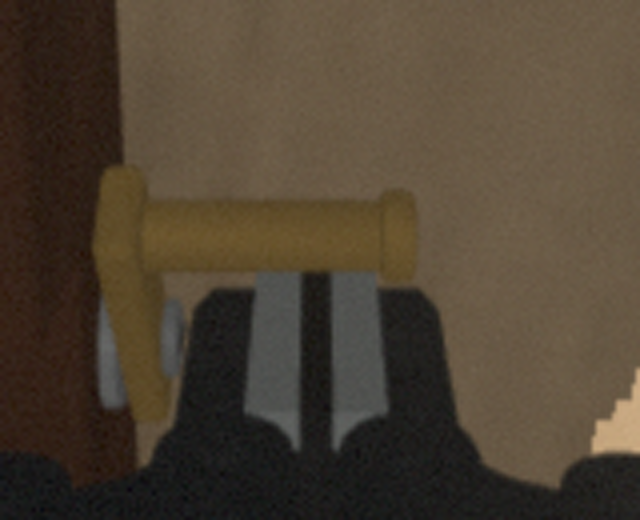

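The pin is now at about θ=1.06 (crop rows 200–270), and side-pushing is starting to jam. Next I'll back off, rise, move over the pin and press down from above.

Call:
apply_moves(claw=[0,0,0,0,0,0,0,0,0,0,0], xyz=[[-0.01,0,0],[0,0,-0.015],[0,0,-0.02],[0.011,0,0],[0.011,0,0],[0,0,0],[0,0,0.012],[0,0,0.01],[0,0,0.003],[0,0,0.002],[0,0,0]], twist=[[0,0,0],[0,0,0],[0,0,0],[0,0,0],[0,0,0],[0,0,0],[0,0,0],[0,0,0],[0,0,0],[0,0,0],[0,0,0]])

```text
clock: 10.8
position: [0.6099, -0.2538, 0.0108]
tool_rot: [-3.141, 0.001, 0.15]
force: [-0.5, 0.0, 0.5]
grip_width: -0.0003
finger_force: 0.0
```

```bash
python3 pin.py
```

```text
[268 246  36  60 846] [279.94326241 268.70803783]
shaft row 275.5 254 297
theta (np.float64(1.9859473676560324e-05), np.float64(0.88))
t 10.85 tcp 0.04103134380128912 -0.0228946049104995 0.011100592424435 [-0.2  0.5  0.9]
```

Pressing down slowly.

Call:
apply_moves(claw=[0,0,0,0,0,0], xyz=[[0,0,0.002],[0,0,0.002],[0,0,0.002],[0,0,0.002],[0,0,0],[0,0,0]], twist=[[0,0,0],[0,0,0],[0,0,0],[0,0,0],[0,0,0],[0,0,0]])

```text
clock: 11.45
position: [0.6099, -0.2538, 0.003]
tool_rot: [-3.141, 0.0, 0.15]
force: [-0.4, 0.3, 0.0]
grip_width: 0.0001
finger_force: 0.0
```

Call:
apply_moves(claw=[0,0,0,0,0], xyz=[[0,0,0.002],[0,0,0.002],[0,0,0.001],[0,0,0],[0,0,0]], twist=[[0,0,0],[0,0,0],[0,0,0],[0,0,0],[0,0,0]])

```text
clock: 11.95
position: [0.6106, -0.254, -0.0003]
tool_rot: [3.141, -0.001, 0.15]
force: [-6.5, 3.3, 25.3]
grip_width: 0.0002
finger_force: 12.5
```

```bash
python3 pin.py
```

```text
[265 246  39  63 957] [278.46499478 270.83176594]
shaft row 274.0 249 299
theta (np.float64(0.00012855048186547618), np.float64(1.22))
t 12.0 tcp 0.04168894697733452 -0.023038524407996783 -0.00029499624173079386 [-6.5  2.4 25. ]
```

25 N: it's against the stop or something solid. I'll lift and measure the catch.

Call:
apply_moves(claw=[0,0,0,0,0,0], xyz=[[0,0,-0.01],[0,0,-0.03],[0,0,-0.03],[0,0,-0.03],[-0.03,0,0],[-0.03,0,0]], twist=[[0,0,0],[0,0,0],[0,0,0],[0,0,0],[0,0,0],[0,0,0]])

```text
clock: 12.6
position: [0.5506, -0.2627, 0.0989]
tool_rot: [3.141, -0.001, 0.15]
force: [-0.5, -0.3, -0.4]
grip_width: 0.0
finger_force: 0.0
```

```bash
sed -i 's/m\[:130\]=0/m[:100]=0/' pin.py; python3 pin.py
python3 - <<'E'
from workcell import bot
from h import *
import cv2
f=bot.grab_frame('wrist');F=200/np.tan(np.radians(f['vfov']/2))
def pr(p):
    q=f['view'][:3,:3]@p+f['view'][:3,3]; return np.array((f['cx']+F*q[0]/-q[2], f['cy']-F*q[1]/-q[2]))
ex=np.array([.9888,.1495,0]);d=np.array([-.1495,.9888,0]);E3=np.array([.566,-.2374,0])
for th in(.9,1.,1.1,1.2,1.3,1.4,1.57): print(th,[np.round(pr(E3+(.018+.024*np.sin(th))*ex-k*d+[0,0,.024+.024*np.cos(th)])) for k in(.007,.037)])
print([(np.round(x['position'],4),x['score']) for x in bot.find_in('wrist','catch_pin')])
cv2.imwrite('pics/w6.png',f['img'][:,:,::-1])
E
```

```text
[284 110  50  61 840] [301.24166667 127.93571429]
shaft row 118.0 113 123
theta (np.float64(0.0010656837634333907), np.float64(1.58))
t 12.65 tcp -0.024640660771562177 -0.023777716030640873 0.0983620604065981 [-0.1 -5.1  0.5]
0.9 [array([291., 120.]), array([336., 120.])]
1.0 [array([291., 118.]), array([336., 118.])]
1.1 [array([291., 116.]), array([336., 116.])]
1.2 [array([292., 114.]), array([335., 114.])]
1.3 [array([292., 113.]), array([335., 113.])]
1.4 [array([292., 112.]), array([335., 112.])]
1.57 [array([293., 111.]), array([335., 111.])]
[(array([ 0.6123, -0.2376,  0.0234]), 0.67)]
```

```bash
python3 pin.py
python3 - <<'E'
from workcell import bot
import numpy as np
for c in('wrist','scene'):
    bot.grab_frame(c);print(c,[(np.round(x['position'],4),x['score']) for q in('catch_pin','catch') for x in bot.find_in(c,q)])
E
```

```text
[283 108  50  61 870] [299.91954023 126.17931034]
shaft row 116.0 111 121
theta (np.float64(0.0010051816103384195), np.float64(1.58))
t 12.8 tcp -0.01902019776048539 -0.023127557773623405 0.0985593458818678 [ 0.3 -0.3 -0.4]
wrist [(array([ 0.6148, -0.2394,  0.0248]), 0.84), (array([ 0.6062, -0.2343,  0.03  ]), 0.82)]
scene [(array([ 0.7913, -0.0055,  0.0615]), 0.37), (array([ 0.6065, -0.2362,  0.0308]), 0.43)]
```

The catch is down: pin z≈0.024 and it presses on the stop. The tip is therefore ≈28 mm above the reported TCP. I'll move over the empty ledge behind the plate.

Call:
apply_moves(claw=[0,0,0,0,0,0,0,0,0,0,0,0,0,0,0,0], xyz=[[0,0,-0.025],[0,0,-0.025],[0.002,-0.031,0],[0.002,-0.031,0],[0.002,-0.031,0],[0.002,-0.031,0],[0.002,-0.031,0],[0.002,-0.031,0],[0.002,-0.031,0],[0.002,-0.031,0],[0,0,0],[0,0,0.03],[0,0,0.03],[0,0,0.03],[0,0,0.025],[0,0,0]], twist=[[0,0,0],[0,0,0],[0,0,0],[0,0,0],[0,0,0],[0,0,0],[0,0,0],[0,0,0],[0,0,0],[0,0,0],[0,0,0],[0,0,0],[0,0,0],[0,0,0],[0,0,0],[0,0,0]])

```text
clock: 14.7
position: [0.5281, -0.0154, 0.0306]
tool_rot: [-3.141, 0.004, 0.15]
force: [0.4, -0.0, 0.0]
grip_width: 0.0001
finger_force: 0.0
```

```bash
cat > pl.py <<'E'
from workcell import bot
from h import *
import cv2
E2=np.array([.566,-.2374]);d=np.array([-.1495,.9888]);ex=np.array([.9888,.1495])
for c in('wrist','scene'):
    f=bot.grab_frame(c)
    for q in ('plate','tin_1'):
        for x in bot.find_in(c,q)[:3]: p=np.array(x['position']);print(c,q,np.round([(p[:2]-E2)@ex,(p[:2]-E2)@d,p[2],x['score']],3))
s=bot.observe();p=s['position'][:2]-E2;print(s['clock'],'tcp',np.round([p@ex,p@d,s['position'][2]],4),np.round(s['force'],1))
E
python3 pl.py
```

```text
wrist plate [0.002 0.129 0.05  0.92 ]
wrist tin_1 [0.084 0.152 0.077 0.62 ]
wrist tin_1 [0.082 0.245 0.079 0.57 ]
scene plate [0.277 0.236 0.054 0.25 ]
scene tin_1 [0.074 0.146 0.078 0.65 ]
scene tin_1 [0.07  0.052 0.088 0.62 ]
scene tin_1 [-0.002  0.117  0.046  0.53 ]
15.0 tcp [-0.0019  0.225   0.0345] [-0.1  0.6 -0.4]
```

Call:
apply_moves(claw=[0,0,0,0,0,0,0], xyz=[[0,0,0.004],[0,0,0.004],[0,0,0.003],[0,0,0.002],[0,0,0.002],[0,0,0],[0,0,0]], twist=[[0,0,0],[0,0,0],[0,0,0],[0,0,0],[0,0,0],[0,0,0],[0,0,0]])

```text
clock: 15.7
position: [0.5297, -0.0152, 0.0182]
tool_rot: [-3.142, 0.0, 0.15]
force: [-0.2, 1.3, -0.4]
grip_width: 0.0001
finger_force: 0.0
```

Call:
apply_moves(claw=[0,0,0,0,0], xyz=[[0,0,0.0015],[0,0,0.0015],[0,0,0.0015],[0,0,0],[0,0,0]], twist=[[0,0,0],[0,0,0],[0,0,0],[0,0,0],[0,0,0]])

```text
clock: 16.2
position: [0.5296, -0.0152, 0.0137]
tool_rot: [-3.142, 0.0, 0.15]
force: [-0.2, 1.3, 0.6]
grip_width: -0.0001
finger_force: 0.0
```

Call:
apply_moves(claw=[0,0,0,0], xyz=[[0,0,0.001],[0,0,0.001],[0,0,0],[0,0,0]], twist=[[0,0,0],[0,0,0],[0,0,0],[0,0,0]])

```text
clock: 16.6
position: [0.5298, -0.0152, 0.0129]
tool_rot: [3.141, -0.001, 0.15]
force: [-9.2, 0.1, 30.3]
grip_width: 0.0001
finger_force: 14.9
```

Floor contact is at TCP z≈0.0132. I'll raise to ~3.5 mm above the floor and push towards the open end.

Call:
apply_moves(claw=[0,0,0,0,0,0,0,0,0,0,0,0,0,0,0,0,0], xyz=[[0,0,-0.0047],[0,0,0],[0,0.004,0],[0,0.004,0],[0,0.004,0],[0,0.004,0],[0,0.004,0],[0,0.004,0],[0,0.004,0],[0,0.004,0],[0,0.004,0],[0,0.004,0],[0,0.004,0],[0,0.004,0],[0,0.004,0],[0,0,0],[0,0,0]], twist=[[0,0,0],[0,0,0],[0,0,0],[0,0,0],[0,0,0],[0,0,0],[0,0,0],[0,0,0],[0,0,0],[0,0,0],[0,0,0],[0,0,0],[0,0,0],[0,0,0],[0,0,0],[0,0,0],[0,0,0]])

```text
clock: 18.3
position: [0.5375, -0.0667, 0.0164]
tool_rot: [-3.142, -0.0, 0.15]
force: [0.4, 0.5, -0.4]
grip_width: -0.0003
finger_force: 0.0
```

```bash
python3 pl.py; cat > w.py <<'E'
from workcell import bot
from h import *
import cv2
E2=np.array([.566,-.2374]);d=np.array([-.1495,.9888]);ex=np.array([.9888,.1495])
f=bot.grab_frame('wrist');F=200/np.tan(np.radians(f['vfov']/2));R=f['view'][:3,:3];t=f['view'][:3,3]
# rectified top view at z=.048: 2 px/mm, u=-y (right), v=-x
def pr(p): q=p@R.T+t; return np.stack([f['cx']-F*q[:,0]/q[:,2],f['cy']+F*q[:,1]/q[:,2]],1)
yy=np.arange(.30,-.08,-.001);xs=(-.02,-.01,0,.01,.02)
for x in xs:
    P=np.c_[E2+x*ex+yy[:,None]*d,np.full(len(yy),.048)];uv=pr(P).astype(np.float32)
    c=cv2.remap(f['img'],uv[:,0],uv[:,1],cv2.INTER_LINEAR).reshape(-1,3).astype(int)
    # class: W walnut, g grey, k dark/black, c chalk, l light wood
    def k(p):
        r,g,b=p
        if p.sum()==0:return ' '
        if min(p)>110 and r-b<40:return 'c'
        if r-b>0.35*r: return 'W' if r<150 else 'l'
        if r>140: return 'l'
        return '#' if g>b+20 else ('g' if r>45 else 'k')
    s=''.join(k(p) for p in c); import re
    out=[(m.group()[0],round(float(yy[m.start()])*1000),len(m.group())) for m in re.finditer(r'(.)\1*',s)]
    print(x,[o for o in out if o[2]>2])
E
python3 w.py
```

```text
wrist plate [0.006 0.091 0.054 0.7  ]
wrist tin_1 [0.079 0.079 0.075 0.95 ]
wrist tin_1 [0.083 0.242 0.076 0.82 ]
wrist tin_1 [0.083 0.153 0.082 0.6  ]
scene plate [-0.005  0.076  0.046  0.78 ]
scene tin_1 [0.074 0.138 0.078 0.67 ]
scene tin_1 [0.068 0.052 0.085 0.65 ]
18.6 tcp [-0.0027  0.1733  0.0164] [-0.3  0.3 -0.5]
-0.02 [('W', 298, 107), ('k', 191, 17), ('k', 173, 4), ('k', 168, 63), ('g', 105, 90), (' ', 14, 94)]
-0.01 [('W', 298, 111), ('k', 187, 7), ('g', 180, 7), ('k', 173, 4), ('g', 169, 6), ('k', 163, 7), ('k', 154, 30), ('#', 123, 5), ('k', 118, 9), ('#', 108, 5), ('g', 101, 7), ('c', 93, 5), ('g', 88, 9), ('c', 78, 4), ('g', 73, 9), ('c', 63, 5), ('g', 57, 39), (' ', 18, 98)]
0 [('W', 298, 113), ('k', 185, 6), ('g', 179, 6), ('k', 173, 3), ('g', 170, 6), ('k', 164, 8), ('k', 154, 36), ('#', 117, 3), ('k', 113, 10), ('#', 102, 3), ('g', 99, 11), ('g', 83, 11), ('g', 68, 11), ('g', 53, 32), (' ', 21, 101)]
0.01 [('W', 298, 134), ('k', 164, 8), ('k', 154, 32), ('#', 122, 6), ('k', 116, 9), ('#', 107, 6), ('g', 99, 7), ('c', 92, 6), ('g', 86, 9), ('c', 76, 5), ('g', 71, 9), ('c', 61, 5), ('g', 56, 32), (' ', 24, 104)]
0.02 [('W', 298, 134), ('k', 164, 8), ('k', 154, 57), ('g', 97, 70), (' ', 27, 107)]
```

The rear edge is at y=0.164 with the finger in contact (half-width 9 mm), so the plate has moved 29 mm. It needs 54 mm more.

Call:
apply_moves(claw=[0,0,0,0,0,0,0,0,0,0,0,0,0,0,0,0], xyz=[[0,0.004,0],[0,0.004,0],[0,0.004,0],[0,0.004,0],[0,0.004,0],[0,0.004,0],[0,0.004,0],[0,0.004,0],[0,0.004,0],[0,0.004,0],[0,0.004,0],[0,0.004,0],[0,0.004,0],[0,0.002,0],[0,0,0],[0,0,0]], twist=[[0,0,0],[0,0,0],[0,0,0],[0,0,0],[0,0,0],[0,0,0],[0,0,0],[0,0,0],[0,0,0],[0,0,0],[0,0,0],[0,0,0],[0,0,0],[0,0,0],[0,0,0],[0,0,0]])

```text
clock: 20.25
position: [0.5454, -0.1201, 0.0164]
tool_rot: [3.142, 0.0, 0.15]
force: [0.3, -0.2, -0.8]
grip_width: 0.0
finger_force: 0.0
```

```bash
python3 w.py|tail -2
```

```text
0.01 [(' ', 300, 36), ('W', 264, 154), ('k', 110, 7), ('k', 101, 32), ('#', 69, 6), ('k', 63, 9), ('#', 53, 5), ('g', 45, 6), ('c', 38, 5), ('g', 32, 8), ('c', 23, 5), ('g', 17, 9), ('c', 8, 5), ('g', 2, 32), (' ', -30, 50)]
0.02 [(' ', 300, 39), ('W', 261, 151), ('k', 110, 7), ('k', 101, 57), ('g', 44, 71), (' ', -27, 53)]
```

Rear at y=0.110, so the plate stands out by 50 mm. I'll back off along the ledge, then rise and check.

Call:
apply_moves(claw=[0,0,0,0,0,0,0,0,0,0,0,0,0], xyz=[[0,-0.005,0],[0,-0.01,0],[0,-0.01,0],[0,0,-0.02],[0,0,-0.03],[0,0,-0.04],[0,0,-0.04],[0,0,-0.04],[0,0,-0.04],[-0.03,0.02,0],[-0.02,0.02,0],[0,0,0],[0,0,0]], twist=[[0,0,0],[0,0,0],[0,0,0],[0,0,0],[0,0,0],[0,0,0],[0,0,0],[0,0,0],[0,0,0],[0,0,0],[0,0,0],[0,0,0],[0,0,0]])

```text
clock: 21.6
position: [0.4983, -0.1417, 0.2266]
tool_rot: [-3.142, -0.0, 0.15]
force: [0.7, 0.7, -0.8]
grip_width: 0.0001
finger_force: 0.0
```

```bash
python3 w.py|tail -2; python3 pl.py; python3 - <<'E'
from workcell import bot
import numpy as np
bot.grab_frame('wrist');print([(np.round(x['position'],4),x['score']) for x in bot.find_in('wrist','catch_pin')])
bot.grab_frame('scene');print([(q,np.round(x['position'],3),x['score']) for q in('tin_1','spool_red','spool_violet') for x in bot.find_in('scene',q)])
E
```

```text
0.01 [('W', 298, 188), ('g', 110, 41), ('#', 69, 6), ('g', 63, 9), ('#', 54, 6), ('g', 48, 9), ('#', 39, 6), ('g', 33, 9), ('c', 24, 7), ('g', 17, 8), ('c', 9, 7), ('g', 2, 43), ('c', -41, 3), ('g', -44, 5), ('l', -50, 14), ('c', -64, 16)]
0.02 [('W', 298, 18), ('l', 280, 3), ('l', 272, 4), ('W', 268, 3), ('l', 265, 5), ('l', 258, 5), ('W', 250, 8), ('l', 242, 3), ('W', 239, 9), ('W', 229, 10), ('W', 218, 108), ('g', 110, 151), ('c', -41, 3), ('g', -44, 5), ('l', -49, 16), ('c', -65, 15)]
wrist plate [0.002 0.033 0.05  0.77 ]
wrist plate [ 0.044 -0.02   0.025  0.42 ]
wrist tin_1 [0.079 0.24  0.079 0.87 ]
wrist tin_1 [0.08  0.15  0.084 0.76 ]
wrist tin_1 [0.081 0.059 0.08  0.7  ]
scene plate [-0.006  0.023  0.049  0.59 ]
scene tin_1 [0.073 0.143 0.079 0.83 ]
scene tin_1 [0.074 0.233 0.082 0.7  ]
scene tin_1 [0.07  0.05  0.082 0.61 ]
21.95 tcp [-0.0524  0.1047  0.2262] [ 0.1 -0.9  0. ]
[(array([ 0.6145, -0.2519,  0.0215]), 0.5)]
[('tin_1', array([ 0.631, -0.177,  0.083]), 0.9), ('tin_1', array([0.606, 0.006, 0.081]), 0.7), ('spool_red', array([ 0.435, -0.079,  0.025]), 0.98), ('spool_red', array([ 0.559, -0.211,  0.046]), 0.53), ('spool_violet', array([0.371, 0.092, 0.029]), 0.8), ('spool_violet', array([ 0.43 , -0.005,  0.026]), 0.61)]
```

The plate spans y 110 to -50 mm past the ledge end, the catch is down, the goods haven't moved, and the arm is clear.

```bash
python3 -c "
from workcell import bot
print(bot.job_done())"
```

```text
the job is handed in; nothing more can be done
None
```

The catch is turned fully down and the slate label lies on its ledge with about 50 mm standing out past the right-hand end; the tins and the two spools measured where they stood, the bottles and candle were not re-measured, and the job is handed in, with no verdict returned.

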